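Draw the yellow-lidded salsa tub from the bin and latch it in its cradle

ROBOT

A 7-joint arm with a two-finger parallel gripper is mounted at the origin on the work surface. World frame = base frame: x ahead of the robot, y to its left, z up, the work surface at z = 0. Lengths are in m, angles in rad, forces in N, time in s.
With the tool pointing down it reaches from about 0.425 to 0.925 m from the base axis. Payload 6.8 kg.
Tool frame: the origin (TCP) lies at the very end of the fingers, on their centre line; the grasp point (between the pads) lies 19 mm behind it (bot.grasp_offset is the distance from the TCP to the grasp point, in m); z points along the fingers, y is the direction in which the jaws open and shut (so a half turn about z gives the same grasp; the last joint's range is limited). The gripper opens to 85 mm and grips with 20 to 120 N. Pads are 22 mm wide; open, the fingers measure 114 mm over their backs; the gripper's body (76 mm by 85 mm) begins 54 mm behind the grasp point. The pads swing forward as they close: fully open they stand 13 mm farther back than shut.
Start: joints at [1.129, 0.477, 0.022, 1.555, -0.011, 1.109, -0.083], TCP at [0.221, -0.638, 0.231] pointing down, gripper open.
Joint ranges: [-2.96, 2.96], [-0.34, 2.1], [-1.41, 1.46], [0.24, 2.44], [-1.37, 4.51], [0.17, 1.92], [-2.96, 2.96]. Speed limits (rad/s): [2.39, 2.39, 3.14, 3.14, 3.14, 3.14, 3.14].

INTERFACE

Orientations are given as a unit quaternion [w, x, y, z].
In Python, from station import monitor, cams, bot, finder gives the robot as it stands.
- The arm moves only by the tool jog_arm, never from a script. Its argument "plan" is a list of rows, each an object of numbers: "x", "y", "z": the shift along the tool's x, y, z as a fraction of full scale; "wx", "wy", "wz": the turn, a rotation vector about the tool's x, y, z as a fraction of full scale. A call has 1 to 12 rows; each row is the pose to reach, as a shift and turn from the pose measured when the call began, along the tool's axes at that moment, turning the shorter way round; what a row does not reach only later rows make up. Full scale, the value 1, is 20 cm for a shift and 180 degrees for a turn. A row lasts 1/12 s, in which the tool goes at most 41.7 mm and 7.16 degrees, less where a joint would pass 70% of its speed; a pose out of reach is approached as far as the arm can. A call with a number of a shift or a turn outside -1 to 1 is refused whole. A call with a gripper value outside its range is refused whole. "hand" is the opening, from -1 (shut) to 1 (fully open), set as the call begins (left out, the last holds). The fingers move at their own pace and stop on an object; "grip_force" is the grip in N (left out, the last holds). Time passes only in rows, so rows that repeat a pose let the fingers close. It gives the time, the measured TCP pose, the force and the opening at its end, in the units of the state.
- monitor.get_obs(): the state, without advancing time (a new reading comes with each control period).
- cams.read_camera(name): name is "side" or "top" or "wrist"; returns the picture (400x640x3 uint8, red, green, blue); there is no depth.
- cams.get_calibration(name): a dict with "fx", "fy", "cx", "cy" (pixels), "extrinsics" (4x4, takes a point from world to camera coordinates). Camera axes: x right, y down, z forward; pixel columns grow to the right and rows downward; lengths in m; the calibration is good to about 2 mm. A picture is of the moment at which its call begins: read the wrist's pose just before it. get_calibration takes no time and is no camera call; for the wrist camera it gives the pose at the moment of the call.
- bot.hand_in(): hands the job in, once; it reports no verdict.
Trained networks look in the newest picture that a camera, given by its name, has taken for a name from the list of things; names that differ only in an ending like _2 or _b are one class to them, and where a whole thing is asked for, a point or a joint stands for the part that bears it (a point fixed in the world has none). Each returns a list of dicts, best first, with "confidence" (0 to 1); they miss things now and then, are a little off and sometimes report something else, mostly with a low value. They report only what shows in the picture. A call takes as long as a camera call. They do not tell look-alikes from the thing itself.
- finder.find_in(camera, target): "bbox" ([left, top, width, height] in pixels, round what is visible of it).
- finder.place_of(camera, target): "location" ([column, row] in pixels: a listed point, or the origin of a listed thing).
The state is a dict: "t": time; "q": joint angles; "joint_vel": joint speeds; "joint_torque": joint torques, N m; "eef_pos": TCP position; "tool_rot": TCP orientation; "contact_force": force on the tool from outside, world axes, zero at the start; "torque": the same for the moment, N m; "gripper_width": opening from 0.0 (shut) to 1.0 (fully open).
Only numpy, scipy, OpenCV 4.12 (cv2) and the standard library are available. Lean on these libraries where they do the work, as an engineer would, in place of code of your own. Each camera call takes 0.05 s, during which the arm holds its last target. There are 200 camera calls.

TASK

Draw the tub with the yellow lid out of the open front of its bay in the divided bin and slide it along the counter, never lifting it or tipping it, until it is fully home in the blue cradle. Then swing the cradle's latch, the arm with the orange pin, fully shut behind it. Leave the other two tubs and the shaker where they stand.

Things in the scene. Friction and masses are not known exactly. Their poses are not given: they have to be found in the camera images.
- yellow_tub: The tub to move: closed round plastic tub, straight-sided, 90 mm across, 58 mm tall, 250 to 490 g, white with a yellow lid (lid is the top 12 mm, flush with the side). Too wide to grip across; slides on the steel counter. Origin: centre of its underside; z up. It starts in one of the three bays of the bin, its front 15 to 30 mm behind the bay's open front edge, with 50 to 65 mm free behind it.
- black_tub: Same tub with a black lid, in another bay. Leave it.
- red_tub: Same tub with a red lid, in another bay. Leave it.
- bin: Fixed aluminium bin of three bays side by side, without a floor: the tubs stand on the counter. Origin: on the counter at the centre of the bays' depth and width; its -x is the open front (towards the robot), y runs across the bays. Walls 4 mm thick and 45 mm tall; bays 112 mm wide inside, centred at y = -116, 0 and +116 mm; 170 mm deep, from x = -85 (open front) to x = +85 mm (back wall's inner face). Bin is 352 mm wide outside.
- cradle: Fixed blue U-shaped cradle on the counter, to the robot's left, walls 40 mm tall and 4 mm thick, no floor (only a dark disc 0.8 mm thick to look at). Origin: on the counter where the centre of a tub that is fully home lies. Its mouth faces its own -x (towards the robot's right); back stop's face at x = +45 mm; side walls 102 mm apart inside, from x = -26 to +46 mm, then flaring to 122 mm apart at x = -42 mm. The latch's hinge post stands at x = -53, y = -68 mm.
- latch (a joint): Angle (rad) of the flat steel latch arm about its upright hinge: 0 shut, across the cradle's mouth (the arm then points along the cradle's +y, 4 mm clear of a tub that is home); opens to 2.5, from above counter-clockwise: near 1.57 it points out along the cradle's -x. It stays where it is left (about 0.5 N at the pin moves it). Starts open, 1.8 to 2.3. Arm 84 mm long, 8 mm thick, from 29 to 39 mm above the counter.
- latch_hinge (a point): The latch's hinge axis, 34 mm above the counter.
- latch_pin (a point): On the axis of the upright orange pin on the latch arm, 68 mm from the hinge axis: pin 12 mm across, from 39 to 79 mm above the counter; this point is 79 mm up, at the pin's top.
- shaker: Aluminium shaker with a dark top, 58 mm across, 107 mm tall, standing on the counter between bin and cradle, further from the robot. Origin: centre of its underside. Leave it.
Not all that is in view belongs to the job. What is shaped like the yellow_tub but green or purple is not meant.

How it is judged:
On the way, in this order (a step that is already met when the one before it is completed fails the run):
1. the yellow-lidded tub is wholly out of the bin's front, standing on the counter (x of yellow_tub in the frame of bin below -0.13 m and height (world z) of yellow_tub below 0.006 m), for 0.1 s.
2. the tub is in the cradle within 12 mm of fully home, with the latch still open (horizontal distance between yellow_tub and cradle below 0.012 m and value of joint latch above 0.6 rad), for 0.1 s.
At the end, for the whole second after the job is handed in: The yellow-lidded tub stands at rest, upright (within 0.06 rad) on the counter (within 4 mm) in the cradle, within 12 mm of home sideways and within 8 mm of the back stop; the latch is shut to within 0.12 rad; the other tubs and the shaker are within 20 mm of where they started (horizontal distance between yellow_tub and cradle below 0.012 m and x of yellow_tub in the frame of cradle above -0.008 m and height (world z) of yellow_tub below 0.004 m and angle between yellow_tub's own z axis and vertical below 0.06 rad and linear speed of yellow_tub below 0.01 m/s and value of joint latch below 0.12 rad and distance of each of black_tub, red_tub, shaker from where it was at the start of the episode below 0.02 m); the robot touches nothing.
It fails at once if the yellow-lidded tub is lifted more than 15 mm off the counter (height (world z) of yellow_tub above 0.015 m).
It fails at once if the yellow-lidded tub is tipped more than 0.25 rad (angle between yellow_tub's own z axis and vertical above 0.25 rad).
It fails at once if the black-lidded tub is moved more than 20 mm (distance of black_tub from where it was at the start of the episode above 0.02 m).
It fails at once if the red-lidded tub is moved more than 20 mm (distance of red_tub from where it was at the start of the episode above 0.02 m).
It fails at once if the shaker is moved more than 20 mm (distance of shaker from where it was at the start of the episode above 0.02 m).
It also fails if it takes over 72 s, if anything falls off the work surface, if the arm or the gripper's body presses on something with over 40 N, if the wrist force passes 120 N, or if a joint passes its speed limit or range.

## Working session

There is one attempt and no reset: what is moved stays moved. The work goes in short steps, Python scripts to look and compute and a tool call to move; the robot and the scene stay as the last step left them, time stands still between calls to the robot, and variables do not carry over. Pictures are saved under pics/ and viewed, about 8 in all and at most 12, crops included, and the job is handed in when it is done.

Besides the shell and the picture viewer there is one more tool, called after "Emit:" as name(argument=value, ...), one argument or row to a line, values as JSON. jog_arm: Moves the arm, as the interface text tells. Shift numbers are shares of 20 cm and turn numbers shares of 180 degrees, none past 1 either way. Its arguments: {"type":"object","properties":{"plan":{"type":"array","items":{"type":"object","properties":{"x":{"type":"number","minimum":-1,"maximum":1},"y":{"type":"number","minimum":-1,"maximum":1},"z":{"type":"number","minimum":-1,"maximum":1},"wx":{"type":"number","minimum":-1,"maximum":1},"wy":{"type":"number","minimum":-1,"maximum":1},"wz":{"type":"number","minimum":-1,"maximum":1}}}},"hand":{"type":"number"},"grip_force":{"type":"number"}},"required":["plan"]}

```bash
ls; mkdir -p pics
cat > h.py <<'E'
import numpy as np, cv2
from station import monitor, cams, bot, finder
from scipy.spatial.transform import Rotation as R
def ray(cam,uv,z):
    c=cams.get_calibration(cam);T=np.array(c["extrinsics"])
    d=np.array([(uv[0]-c["cx"])/c["fx"],(uv[1]-c["cy"])/c["fy"],1])
    Rm=T[:3,:3].T; o=-Rm@T[:3,3]; d=Rm@d
    return o+d*(z-o[2])/d[2]
def proj(cam,p):
    c=cams.get_calibration(cam);T=np.array(c["extrinsics"])
    q=T[:3,:3]@np.asarray(p)+T[:3,3]
    return np.array([c["fx"]*q[0]/q[2]+c["cx"],c["fy"]*q[1]/q[2]+c["cy"]])
def snap(cam,name):
    im=cams.read_camera(cam)[:,:,::-1].copy(); cv2.imwrite(f"pics/{name}.png",im); return im
def st():
    o=monitor.get_obs(); return o
def rel(p,z=None):
    "shift in tool axes / 0.2 to world point p"
    o=st();w,x,y,zq=o["tool_rot"];Rm=R.from_quat([x,y,zq,w])
    return Rm.inv().apply(np.array(p)-o["eef_pos"])/0.2
E
python3 - <<'E'
from h import *
np.set_printoptions(precision=4,suppress=True)
o=st();print(o["t"],o["eef_pos"],o["tool_rot"],o["gripper_width"])
for c in("top","side"):
    im=snap(c,c+"0")
    K=cams.get_calibration(c);print(c,K["fx"],K["cx"],K["cy"],np.array(K["extrinsics"]))
    for n,z in(("yellow_tub",0),("bin",0),("cradle",0),("latch_pin",.079),("latch_hinge",.034),("shaker",0)):
        for r in finder.place_of(c,n)[:3]: print(n,np.round(r["location"],1),round(r["confidence"],2),ray(c,r["location"],z))
a=cv2.imread("pics/top0.png");b=cv2.imread("pics/side0.png")
cv2.imwrite("pics/both.png",cv2.resize(np.vstack([a,b]),(480,600)))
E
```

```text
pics
0.0 [ 0.2209 -0.6372  0.2303] [-0.0009  0.9861  0.1661 -0.0002] 1.0018612957038093
top 401.90333632429054 323.0345502717473 201.35186645364317 [[ 0.0109 -0.9995  0.0299  0.0409]
 [-0.9953 -0.0137 -0.0962  0.5652]
 [ 0.0966 -0.0287 -0.9949  0.8287]
 [ 0.      0.      0.      1.    ]]
yellow_tub [428.6 296. ] 0.94 [ 0.3647 -0.1835  0.    ]
yellow_tub [398.4 109.4] 0.93 [ 0.7781 -0.1208  0.    ]
yellow_tub [373.4 191.2] 0.91 [ 0.5913 -0.0639  0.    ]
bin [372.2 182.5] 0.74 [ 0.6106 -0.0613  0.    ]
cradle [215.3 257.7] 0.72 [0.4424 0.2773 0.    ]
latch_pin [258.2 199.4] 0.78 [0.5617 0.1784 0.079 ]
latch_hinge [236.9 221.1] 0.81 [0.52   0.2274 0.034 ]
shaker [238.9 163.8] 0.78 [0.6477 0.2332 0.    ]
side 394.35387290561846 317.6804034856933 204.59236240658007 [[-0.9904 -0.1379  0.0044  0.5763]
 [-0.0925  0.6401 -0.7627  0.0742]
 [ 0.1024 -0.7559 -0.6467  0.8579]
 [ 0.      0.      0.      1.    ]]
yellow_tub [415.7 172.3] 0.9 [ 0.3476 -0.1993  0.    ]
yellow_tub [226.6 203.1] 0.74 [ 0.8029 -0.0055  0.    ]
yellow_tub [252.4 173.3] 0.59 [ 0.7738 -0.1328  0.    ]
bin [313.3 192.7] 0.95 [ 0.6033 -0.0748  0.    ]
cradle [375.6 323.1] 0.63 [0.4405 0.2743 0.    ]
latch_pin [319.9 243.4] 0.56 [0.5542 0.1711 0.079 ]
latch_hinge [337.1 283.3] 0.58 [0.5151 0.2234 0.034 ]
latch_hinge [319.4 190.9] 0.26 [ 0.5837 -0.0414  0.034 ]
shaker [267.5 291.9] 0.77 [0.645  0.2353 0.    ]
```

View pics/top0.png

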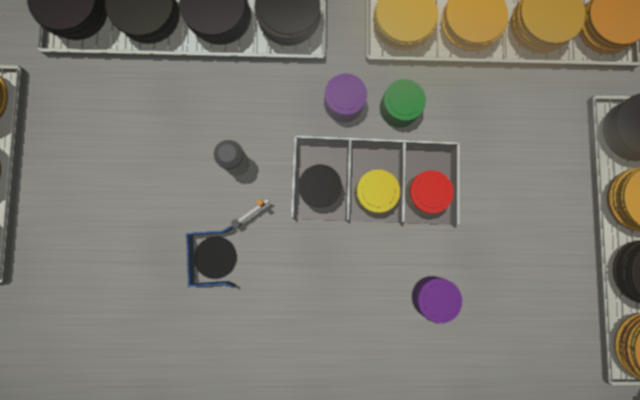

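View pics/side0.png

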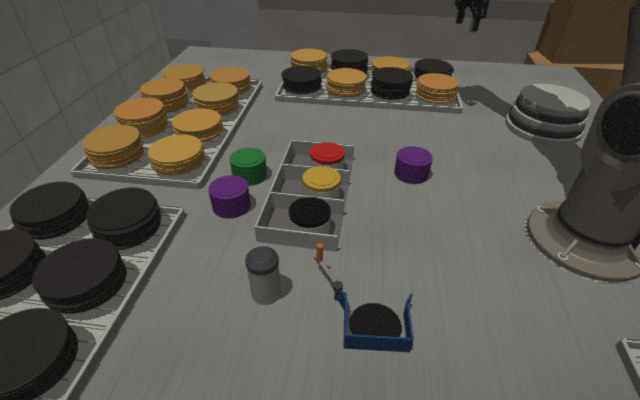

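Top: yellow tub at (378,191), in the middle bay between black (321,187) and red (432,192). The purple (440,300), purple (346,97) and green (404,103) tubs are decoys, and the orange-yellow discs on the trays are not tubs. The cradle is at (215,257), the latch pin at (260,203) and the shaker at (229,155). The side view agrees. Next I'll refine these with segmentation and a model overlay.

```bash
cat >> h.py <<'E'
def xf(pose,pts):
    x,y,a=pose;pts=np.asarray(pts,float);c,s=np.cos(a),np.sin(a)
    return np.c_[x+c*pts[:,0]-s*pts[:,1],y+s*pts[:,0]+c*pts[:,1],pts[:,2]]
def line(im,cam,P,col,k=1,off=(0,0),closed=False):
    q=np.array([(proj(cam,p)-off)*k for p in P]);cv2.polylines(im,[np.int32(np.round(q*8+4*k))],closed,col,1,cv2.LINE_AA,3)
def circ(x,y,z,r): a=np.linspace(0,2*np.pi,40);return np.c_[x+r*np.cos(a),y+r*np.sin(a),0*a+z]
E
python3 - <<'E'
from h import *
from scipy.optimize import least_squares
np.set_printoptions(precision=4,suppress=True)
def cent(m,seed):
    n,l,s,c=cv2.connectedComponentsWithStats(m.astype(np.uint8));d=[np.hypot(*(c[i]-seed)) if s[i,4]>8 else 1e9 for i in range(1,n)];i=1+int(np.argmin(d));return c[i],s[i]
def see(cam,seeds):
    im=cv2.imread(f"pics/{cam}0.png");h=cv2.cvtColor(im,cv2.COLOR_BGR2HSV);H,S,V=cv2.split(h)
    out={}
    out["yel"]=cent((H>18)&(H<36)&(S>110),seeds[0]); out["pin"]=cent((H>3)&(H<18)&(S>110),seeds[1])
    out["blue"]=cent((H>95)&(H<125)&(S>90),seeds[2])
    for k,v in out.items(): print(cam,k,v[0],v[1])
    return out
t=see("top",[(378,191),(260,203),(200,260)]);s=see("side",[(322,179),(320,252),(375,330)])
print("yel top-> z.058",ray("top",t["yel"][0],.058),"side",ray("side",s["yel"][0],.056))
print("pin top z.07",ray("top",t["pin"][0],.068),"side z.059",ray("side",s["pin"][0],.059))
# overlay guesses
binp=(0.607,-0.066,0.0+np.radians(-1.5));cr=(0.442,0.277,np.pi/2)
y=ray("top",t["yel"][0],.058)
for cam,(x0,y0,x1,y1),k in(("top",(180,125,480,305),2.6),("side",(240,130,440,360),2.6)):
    im=cv2.imread(f"pics/{cam}0.png")[y0:y1,x0:x1];im=cv2.resize(im,None,fx=k,fy=k,interpolation=cv2.INTER_CUBIC)
    f=lambda P,c,cl=False:line(im,cam,P,c,k,(x0,y0),cl)
    f(xf(binp,[(-.085,-.176,.045),(.089,-.176,.045),(.089,.176,.045),(-.085,.176,.045)]),(0,0,255))
    f(xf(cr,[(-.042,-.061,.04),(-.026,-.051,.04),(.045,-.051,.04),(.045,.051,.04),(-.026,.051,.04),(-.042,.061,.04)]),(0,255,0))
    f(circ(*y[:2],.058,.045),(255,0,255))
    hp=xf(cr,[(-.053,-.068,.034)])[0];f(circ(*hp,.006),(0,255,255))
    cv2.imwrite(f"pics/ov_{cam}.png",im);print(im.shape)
E
```

```text
top yel [378.0534 190.9129] [ 356  169   45   44 1516]
top pin [259.9355 202.3548] [257 200   7   6  31]
top blue [202.0129 261.1839] [187 227  46  60 310]
side yel [320.9404 178.5757] [302 166  39  26 806]
side pin [319.3398 251.6019] [317 243   6  19 103]
side blue [377.9764 333.9293] [ 337  289   76   63 1315]
yel top-> z.058 [ 0.5848 -0.0646  0.058 ] side [ 0.5828 -0.0606  0.056 ]
pin top z.07 [0.5568 0.1762 0.068 ] side z.059 [0.5548 0.1734 0.059 ]
(468, 780, 3)
(598, 520, 3)
```

View pics/ov_top.png

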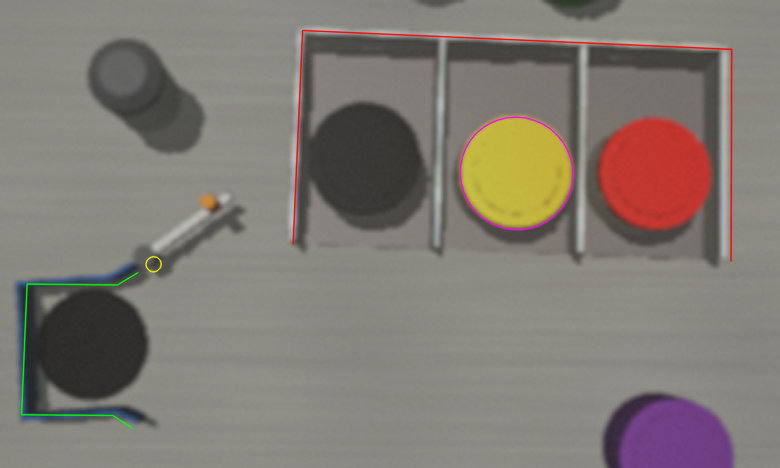

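The overlay confirms the yellow lid in the middle bay, with the bin outline about right. The cradle looks rotated by about 3°, so I'll fit it by silhouette.

Run:
```python
from h import *
from scipy.optimize import minimize
np.set_printoptions(precision=4,suppress=True)
M={}
for cam,b in(("top",(180,222,250,300)),("side",(325,280,425,360))):
    im=cv2.imread(f"pics/{cam}0.png").astype(float);m=(im[:,:,0]-im[:,:,2]>18).astype(np.float32)
    k=np.zeros_like(m);k[b[1]:b[3],b[0]:b[2]]=1;M[cam]=m*k;print(cam,(m*k).sum())
segs=[[(-.042,.061),(-.026,.051),(-.026,.055),(-.042,.065)],[(-.026,.051),(.046,.051),(.046,.055),(-.026,.055)],[(.045,-.055),(.049,-.055),(.049,.055),(.045,.055)]]
segs+=[[(a,-b) for a,b in s] for s in segs[:2]]
def sil(cam,p):
    m=np.zeros((400*4,640*4),np.uint8)
    for s in segs:
        P=xf(p,[(a,b,z) for a,b in s for z in(0,.04)]);q=np.array([proj(cam,v) for v in P])*4+2
        cv2.fillConvexPoly(m,np.int32(cv2.convexHull(q.astype(np.float32))),1)
    d=np.zeros_like(m)
    q=np.array([proj(cam,v) for v in circ(*p[:2],.001,.043)])*4+2
    return cv2.resize(m.astype(np.float32),(640,400),interpolation=cv2.INTER_AREA)
def cost(v,cs):
    p=(v[0]/1e3,v[1]/1e3,np.pi/2+v[2]/50)
    c=0
    for cam in cs:
        s=cv2.GaussianBlur(sil(cam,p),(0,0),1);t=cv2.GaussianBlur(M[cam],(0,0),1);c+=((s-t)**2).sum()/(t**2).sum()
    return c
for cs in(["top"],["side"],["top","side"]):
    best=min((minimize(cost,x0,args=(cs,),method="Nelder-Mead",options=dict(initial_simplex=np.array([x0,[x0[0]+5,x0[1],x0[2]],[x0[0],x0[1]+5,x0[2]],[x0[0],x0[1],x0[2]+3]]))) for x0 in([441,278,0.],[441,278,3.])),key=lambda r:r.fun)
    v=best.x;p=(v[0]/1e3,v[1]/1e3,np.pi/2+v[2]/50);print(cs,p[:2],np.degrees(p[2]),best.fun,"hinge",xf(p,[(-.053,-.068,.034)])[0])
im=cv2.imread("pics/top0.png");h=cv2.cvtColor(im,cv2.COLOR_BGR2HSV)
# dark disc centroid
g=im.max(2);m=(g<62).astype(np.uint8);m[:,:196]=0
n,l,s,c=cv2.connectedComponentsWithStats(m);i=l[258,216];print("disc",c[i],s[i],ray("top",c[i],.001))
```

```text
top 427.0
side 1345.0Traceback (most recent call last):
  File "<stdin>", line 25, in <module>
  File "<stdin>", line 25, in <genexpr>
    res = _minimize_neldermead(fun, x0, args, callback, bounds=bounds,
                               **options)
    fxe = func(xe)
    fx = function(np.copy(x), *(wrapper_args + args))
  File "<stdin>", line 22, in cost
  File "<stdin>", line 13, in sil
  File "h.py", line 10, in proj
    c=cams.get_calibration(cam);T=np.array(c["extrinsics"])
ValueError: time passes only in moves, steps and waits
```

Emit:
jog_arm(
  plan=[
    {"x": 0, "y": 0, "z": 0},
  ],
  hand=-0.1,
)

```text
invalid input at $.plan[0]: expected keys x, y, z, wx, wy, wz
```

My mistake: the move ran at the same time as the script and was refused. I'll rerun the fit on its own with the calibrations cached, and give all six keys in each row.

```bash
cat >> h.py <<'E'
_C={}
class _cc:
    read_camera=staticmethod(cams.read_camera)
    @staticmethod
    def get_calibration(n):
        if n=="wrist": return _real.get_calibration(n)
        if n not in _C:_C[n]=_real.get_calibration(n)
        return _C[n]
_real=cams; cams=_cc
E
cat > fit.py <<'E'
from h import *
from scipy.optimize import minimize
np.set_printoptions(precision=4,suppress=True)
M={}
for cam,b in(("top",(180,222,250,300)),("side",(325,280,425,360))):
    im=cv2.imread(f"pics/{cam}0.png").astype(float);m=(im[:,:,0]-im[:,:,2]>18).astype(np.float32)
    k=np.zeros_like(m);k[b[1]:b[3],b[0]:b[2]]=1;M[cam]=m*k
segs=[[(-.042,.061),(-.026,.051),(-.026,.055),(-.042,.065)],[(-.026,.051),(.046,.051),(.046,.055),(-.026,.055)],[(.045,-.055),(.049,-.055),(.049,.055),(.045,.055)]]
segs+=[[(a,-b) for a,b in s] for s in segs[:2]]
def sil(cam,p):
    m=np.zeros((400*4,640*4),np.uint8)
    for s in segs:
        P=xf(p,[(a,b,z) for a,b in s for z in(0,.04)]);q=np.array([proj(cam,v) for v in P])*4+2
        cv2.fillConvexPoly(m,np.int32(cv2.convexHull(q.astype(np.float32))),1)
    return cv2.resize(m.astype(np.float32),(640,400),interpolation=cv2.INTER_AREA)
def cost(v,cs):
    p=(v[0]/1e3,v[1]/1e3,np.pi/2+v[2]/50);c=0
    for cam in cs:
        s=cv2.GaussianBlur(sil(cam,p),(0,0),1);t=cv2.GaussianBlur(M[cam],(0,0),1);c+=((s-t)**2).sum()/(t**2).sum()
    return c
for cs in(["top"],["side"],["top","side"]):
    best=min((minimize(cost,x0,args=(cs,),method="Nelder-Mead",options=dict(maxiter=120,initial_simplex=np.array([x0,[x0[0]+5,x0[1],x0[2]],[x0[0],x0[1]+5,x0[2]],[x0[0],x0[1],x0[2]+3]]))) for x0 in([441,278,0.],[441,278,3.])),key=lambda r:r.fun)
    v=best.x;p=(v[0]/1e3,v[1]/1e3,np.pi/2+v[2]/50);print(cs,p[:2],np.degrees(p[2]),best.fun,"hinge",xf(p,[(-.053,-.068,.034)])[0])
im=cv2.imread("pics/top0.png")
g=im.max(2);m=(g<62).astype(np.uint8);m[:,:196]=0
n,l,s,c=cv2.connectedComponentsWithStats(m);i=l[258,216];print("disc",c[i],s[i],ray("top",c[i],.001))
o=st();print(o["t"],o["eef_pos"],o["tool_rot"],R.from_quat(np.roll(o["tool_rot"],-1)).as_matrix())
E
python3 fit.py
```

```text
['top'] (np.float64(0.4431483426106847), np.float64(0.2811778605100739)) 94.31853708378088 0.516800582408905 hinge [0.5149 0.2334 0.034 ]
['side'] (np.float64(0.4412993100790452), np.float64(0.2760610790936156)) 94.30487527095772 0.052045486867427826 hinge [0.5131 0.2283 0.034 ]
['top', 'side'] (np.float64(0.4428292648894494), np.float64(0.2793377626770949)) 94.05843576742654 0.7213103771209717 hinge [0.5144 0.2313 0.034 ]
disc [214.9655 256.9505] [ 196  236   40   42 1333] [0.444  0.2778 0.001 ]
0.7 [ 0.2211 -0.6378  0.2313] [0.     0.9861 0.1661 0.    ] [[ 0.9448  0.3276  0.    ]
 [ 0.3276 -0.9448 -0.    ]
 [ 0.      0.     -1.    ]]
```

Fit results: cradle about (0.4425, 0.278) with yaw 94.3°, hinge about (0.514, 0.230), pin about (0.556, 0.175). The hinge-to-pin distance comes to 69 mm, against 68 mm given. The tub is about (0.584, −0.063). I'll move to above the gap behind it.

Emit:
jog_arm(
  plan=[
    {"x": 0.33, "y": -0.22, "z": 0, "wx": 0, "wy": 0, "wz": 0},
    {"x": 0.67, "y": -0.44, "z": 0, "wx": 0, "wy": 0, "wz": 0},
    {"x": 1, "y": -0.66, "z": 0, "wx": 0, "wy": 0, "wz": 0},
    {"x": 1, "y": -0.66, "z": 0, "wx": 0, "wy": 0, "wz": 0},
    {"x": 1, "y": -0.66, "z": 0, "wx": 0, "wy": 0, "wz": 0},
    {"x": 1, "y": -0.66, "z": 0, "wx": 0, "wy": 0, "wz": 0},
    {"x": 1, "y": -0.66, "z": 0, "wx": 0, "wy": 0, "wz": 0},
  ],
  hand=0.18,
  grip_force=40,
)

```text
t: 1.28
eef_pos: [0.373, -0.4406, 0.2316]
tool_rot: [-0.001, 0.985, 0.172, 0.002]
contact_force: [1.1, 0.7, 0.2]
gripper_width: 0.588
```

Emit:
jog_arm(
  plan=[
    {"x": 0.33, "y": -0.22, "z": 0, "wx": 0, "wy": 0, "wz": 0},
    {"x": 0.67, "y": -0.44, "z": 0, "wx": 0, "wy": 0, "wz": 0},
    {"x": 1, "y": -0.66, "z": 0, "wx": 0, "wy": 0, "wz": 0},
    {"x": 1, "y": -0.66, "z": 0, "wx": 0, "wy": 0, "wz": 0},
    {"x": 1, "y": -0.66, "z": 0, "wx": 0, "wy": 0, "wz": 0},
    {"x": 1, "y": -0.66, "z": 0, "wx": 0, "wy": 0, "wz": 0},
    {"x": 1, "y": -0.66, "z": 0, "wx": 0, "wy": 0, "wz": 0},
  ],
)

```text
t: 1.87
eef_pos: [0.5223, -0.2396, 0.2332]
tool_rot: [-0.003, 0.984, 0.178, 0.004]
contact_force: [0.5, 1.5, -0.3]
gripper_width: 0.593
```

```bash
cat > go.py <<'E'
import sys
from h import *
np.set_printoptions(precision=4,suppress=True)
o=st();Rm=R.from_quat(np.roll(o["tool_rot"],-1));M=Rm.as_matrix()
print("t",round(o["t"],2),"pos",o["eef_pos"],"yaw",np.degrees(np.arctan2(M[1,0],M[0,0])),"down",M[:,2],"F",o["contact_force"],"w",o["gripper_width"],"q7",o["q"])
a=[float(v) for v in sys.argv[1:]]
for i in range(0,len(a),4):
    yaw=np.radians(a[i+3]);T=R.from_matrix(np.array([[np.cos(yaw),np.sin(yaw),0],[np.sin(yaw),-np.cos(yaw),0],[0,0,-1.]]))
    print(a[i:i+4],"shift",Rm.inv().apply(np.array(a[i:i+3])-o["eef_pos"])/.2,"turn",(Rm.inv()*T).as_rotvec()/np.pi)
E
python3 go.py 0.656 -0.066 0.12 -1.5
```

```text
t 1.87 pos [ 0.5223 -0.2396  0.2332] yaw 20.464249351375006 down [ 0.007  0.007 -1.   ] F [ 0.5402  1.4556 -0.3351] w 0.5925199236703075 q7 [ 0.4755  0.3177 -0.1847  1.7913  0.0566  1.0338 -0.9425]
[0.656, -0.066, 0.12, -1.5] shift [ 0.9247 -0.5772  0.5767] turn [-0.0019 -0.0026  0.122 ]
```

Emit:
jog_arm(
  plan=[
    {"x": 0.31, "y": -0.19, "z": 0.1, "wx": 0, "wy": 0, "wz": 0.03},
    {"x": 0.62, "y": -0.38, "z": 0.3, "wx": 0, "wy": 0, "wz": 0.06},
    {"x": 0.925, "y": -0.577, "z": 0.5, "wx": -0.002, "wy": -0.003, "wz": 0.1},
    {"x": 0.925, "y": -0.577, "z": 0.577, "wx": -0.002, "wy": -0.003, "wz": 0.122},
    {"x": 0.925, "y": -0.577, "z": 0.577, "wx": -0.002, "wy": -0.003, "wz": 0.122},
    {"x": 0.925, "y": -0.577, "z": 0.577, "wx": -0.002, "wy": -0.003, "wz": 0.122},
    {"x": 0.925, "y": -0.577, "z": 0.577, "wx": -0.002, "wy": -0.003, "wz": 0.122},
    {"x": 0.925, "y": -0.577, "z": 0.577, "wx": -0.002, "wy": -0.003, "wz": 0.122},
    {"x": 0.925, "y": -0.577, "z": 0.577, "wx": -0.002, "wy": -0.003, "wz": 0.122},
  ],
)

```text
t: 2.62
eef_pos: [0.6558, -0.0669, 0.1197]
tool_rot: [0.001, 1.0, -0.013, -0.001]
contact_force: [0.2, -1.0, -0.1]
gripper_width: 0.586
```

```bash
python3 go.py 0.656 -0.066 0.014 -1.5
python3 - <<'E'
from h import *
snap("wrist","w1")
for z in (.058,):
  im=cv2.imread("pics/w1.png");h=cv2.cvtColor(im,cv2.COLOR_BGR2HSV);m=((h[:,:,0]>18)&(h[:,:,0]<36)&(h[:,:,1]>110)).astype(np.uint8)
  n,l,s,c=cv2.connectedComponentsWithStats(m);i=1+s[1:,4].argmax()
  cs=max(cv2.findContours((l==i).astype(np.uint8),0,1)[0],key=len)[:,0]
  cs=cs[(cs[:,0]>2)&(cs[:,0]<637)&(cs[:,1]>2)&(cs[:,1]<397)]
  P=np.array([ray("wrist",u,z) for u in cs])[:,:2]
  from scipy.optimize import least_squares
  f=least_squares(lambda v:np.hypot(*(P-v).T)-.045,P.mean(0),loss="soft_l1",f_scale=.001);print(s[i],f.x,np.abs(f.fun).mean())
E
```

```text
t 2.62 pos [ 0.6558 -0.0669  0.1197] yaw -1.479568782515321 down [-0.0023 -0.0015 -1.    ] F [ 0.1767 -1.0155 -0.0513] w 0.586364437784482 q7 [ 0.1087  0.5699 -0.1434  1.6798  0.1003  0.9013 -1.6714]
[0.656, -0.066, 0.014, -1.5] shift [ 0.0022 -0.0055  0.5284] turn [0.0005 0.0007 0.0001]
[  252   242   124   116 11199] [ 0.58867592 -0.06665647] 0.001762379108992608
```

View pics/w1.png

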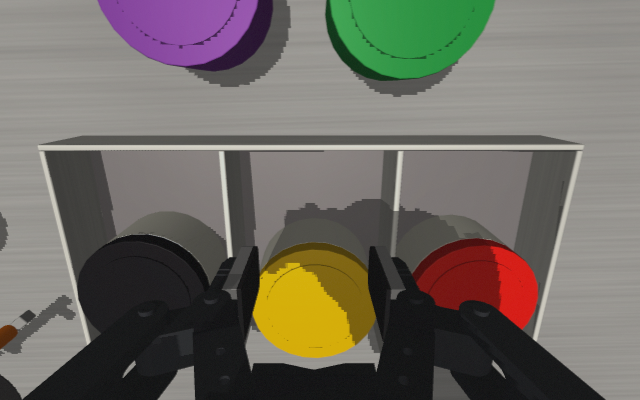

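Wrist view: the fingers (columns 245 and 380) are centred on the middle bay, and the yellow lid at (313,300) lies in front of them. Lowering in behind the tub.

Emit:
jog_arm(
  plan=[
    {"x": 0.0, "y": -0.005, "z": 0.15, "wx": 0, "wy": 0, "wz": 0},
    {"x": 0.0, "y": -0.005, "z": 0.3, "wx": 0, "wy": 0, "wz": 0},
    {"x": 0.0, "y": -0.005, "z": 0.42, "wx": 0, "wy": 0, "wz": 0},
    {"x": 0.0, "y": -0.005, "z": 0.5, "wx": 0, "wy": 0, "wz": 0},
    {"x": 0.0, "y": -0.005, "z": 0.53, "wx": 0, "wy": 0, "wz": 0},
    {"x": 0.0, "y": -0.005, "z": 0.53, "wx": 0, "wy": 0, "wz": 0},
    {"x": 0.0, "y": -0.005, "z": 0.53, "wx": 0, "wy": 0, "wz": 0},
  ],
)

```text
t: 3.25
eef_pos: [0.6563, -0.0693, 0.016]
tool_rot: [0.001, 1.0, -0.015, 0.0]
contact_force: [0.1, 0.4, 0.0]
gripper_width: 0.592
```

```bash
python3 go.py 0.636 -0.066 0.014 -1.5 0.5 -0.061 0.014 -1.5
```

```text
t 3.25 pos [ 0.6563 -0.0693  0.016 ] yaw -1.7126598922996628 down [ 0.0007 -0.003  -1.    ] F [0.097  0.3947 0.0134] w 0.5920278940882978 q7 [ 0.0997  0.7029 -0.1272  1.7254  0.1291  0.7208 -1.6955]
[0.636, -0.066, 0.014, -1.5] shift [-0.102  -0.0137  0.01  ] turn [ 0.0009 -0.0002 -0.0012]
[0.5, -0.061, 0.014, -1.5] shift [-0.7824 -0.0183  0.0095] turn [ 0.0009 -0.0002 -0.0012]
```

Emit:
jog_arm(
  plan=[
    {"x": -0.04, "y": -0.015, "z": 0.01, "wx": 0, "wy": 0, "wz": 0},
    {"x": -0.08, "y": -0.015, "z": 0.01, "wx": 0, "wy": 0, "wz": 0},
    {"x": -0.11, "y": -0.015, "z": 0.01, "wx": 0, "wy": 0, "wz": 0},
    {"x": -0.14, "y": -0.015, "z": 0.01, "wx": 0, "wy": 0, "wz": 0},
    {"x": -0.18, "y": -0.015, "z": 0.01, "wx": 0, "wy": 0, "wz": 0},
    {"x": -0.22, "y": -0.015, "z": 0.01, "wx": 0, "wy": 0, "wz": 0},
    {"x": -0.26, "y": -0.015, "z": 0.01, "wx": 0, "wy": 0, "wz": 0},
    {"x": -0.3, "y": -0.015, "z": 0.01, "wx": 0, "wy": 0, "wz": 0},
    {"x": -0.34, "y": -0.015, "z": 0.01, "wx": 0, "wy": 0, "wz": 0},
    {"x": -0.38, "y": -0.015, "z": 0.01, "wx": 0, "wy": 0, "wz": 0},
    {"x": -0.42, "y": -0.015, "z": 0.01, "wx": 0, "wy": 0, "wz": 0},
  ],
)

```text
t: 4.17
eef_pos: [0.5727, -0.0637, 0.0145]
tool_rot: [0.001, 1.0, -0.015, 0.001]
contact_force: [4.8, -0.9, 4.9]
gripper_width: 0.588
```

```bash
cat > tub.py <<'E'
from h import *
from scipy.optimize import least_squares
import sys
np.set_printoptions(precision=4,suppress=True)
for cam in ("top","side"):
    im=snap(cam,f"{cam}_{st()['t']:.2f}");h=cv2.cvtColor(im,cv2.COLOR_BGR2HSV);m=((h[:,:,0]>18)&(h[:,:,0]<36)&(h[:,:,1]>110)).astype(np.uint8)
    m[:130]=0;m[:,:100]=0;m[:,540:]=0;n,l,s,c=cv2.connectedComponentsWithStats(m);
    if n<2: print(cam,"no yellow");continue
    i=1+s[1:,4].argmax()
    print(cam,s[i],"c",ray(cam,c[i],.058 if cam=="top" else .056))
    cs=max(cv2.findContours((l==i).astype(np.uint8),0,1)[0],key=len)[:,0];P=np.array([ray(cam,u,.058) for u in cs])[:,:2]
    f=least_squares(lambda v:np.hypot(*(P-v).T)-.045,P.mean(0),loss="soft_l1",f_scale=.001);print(" circle",f.x,np.abs(f.fun).mean())
E
python3 tub.py;python3 go.py 0.492 -0.061 0.014 -1.5
```

```text
top [ 355  202   43   41 1112] c [ 0.517  -0.0536  0.058 ]
 circle [ 0.5249 -0.0602] 0.00631287801445488
side [ 148  130   65   43 1759] c [ 0.9657 -0.1233  0.056 ]
 circle [ 0.9656 -0.1652] 0.038362309426089515
t 4.27 pos [ 0.5703 -0.0638  0.0137] yaw -1.7176277184202613 down [-0.0017 -0.003  -1.    ] F [1.154  0.2809 1.0068] w 0.59298287163193 q7 [ 0.1019  0.6068 -0.1309  1.9395  0.1365  0.6055 -1.7192]
[0.492, -0.061, 0.014, -1.5] shift [-0.3917 -0.0023 -0.0007] turn [ 0.001   0.0005 -0.0012]
```

Emit:
jog_arm(
  plan=[
    {"x": -0.04, "y": -0.002, "z": 0, "wx": 0, "wy": 0, "wz": 0},
    {"x": -0.08, "y": -0.002, "z": 0, "wx": 0, "wy": 0, "wz": 0},
    {"x": -0.12, "y": -0.002, "z": 0, "wx": 0, "wy": 0, "wz": 0},
    {"x": -0.16, "y": -0.002, "z": 0, "wx": 0, "wy": 0, "wz": 0},
    {"x": -0.2, "y": -0.002, "z": 0, "wx": 0, "wy": 0, "wz": 0},
    {"x": -0.24, "y": -0.002, "z": 0, "wx": 0, "wy": 0, "wz": 0},
    {"x": -0.28, "y": -0.002, "z": 0, "wx": 0, "wy": 0, "wz": 0},
    {"x": -0.32, "y": -0.002, "z": 0, "wx": 0, "wy": 0, "wz": 0},
    {"x": -0.36, "y": -0.002, "z": 0, "wx": 0, "wy": 0, "wz": 0},
    {"x": -0.4, "y": -0.002, "z": 0, "wx": 0, "wy": 0, "wz": 0},
    {"x": -0.4, "y": -0.002, "z": 0, "wx": 0, "wy": 0, "wz": 0},
    {"x": -0.4, "y": -0.002, "z": 0, "wx": 0, "wy": 0, "wz": 0},
  ],
)

```text
t: 5.27
eef_pos: [0.4892, -0.0611, 0.0137]
tool_rot: [0.002, 1.0, -0.015, -0.002]
contact_force: [0.2, -0.1, -0.0]
gripper_width: 0.59
```

Emit:
jog_arm(
  plan=[
    {"x": 0.08, "y": 0, "z": 0, "wx": 0, "wy": 0, "wz": 0},
    {"x": 0.15, "y": 0, "z": 0, "wx": 0, "wy": 0, "wz": 0},
    {"x": 0.15, "y": 0, "z": -0.2, "wx": 0, "wy": 0, "wz": 0},
    {"x": 0.15, "y": 0, "z": -0.4, "wx": 0, "wy": 0, "wz": 0},
    {"x": 0.15, "y": 0, "z": -0.6, "wx": 0, "wy": 0, "wz": 0},
    {"x": 0.15, "y": 0, "z": -0.6, "wx": 0, "wy": 0, "wz": 0},
  ],
)

```text
t: 5.77
eef_pos: [0.5245, -0.0617, 0.1406]
tool_rot: [0.002, 1.0, -0.015, 0.004]
contact_force: [1.0, -0.2, -0.7]
gripper_width: 0.59
```

```bash
sed -i 's/m\[:,:100\]=0/m[:,:270 if cam=="side" else 100]=0/' tub.py; python3 tub.py;python3 go.py 0.44 -0.14 0.13 94.3
```

```text
top [ 353  240   45   45 1571] c [ 0.4388 -0.058   0.058 ]
 circle [ 0.4391 -0.0581] 0.0007974824454370388
side [365 173  39  27 849] c [ 0.4359 -0.0537  0.056 ]
 circle [ 0.4362 -0.0535] 0.0028352033119599398
t 5.87 pos [ 0.521  -0.0617  0.1354] yaw -1.7279206434194943 down [ 0.0006 -0.0034 -1.    ] F [ 0.2848 -0.1928 -0.6645] w 0.5910279907720147 q7 [ 0.1347  0.3568 -0.1673  1.9948  0.0863  0.7959 -1.6835]
[0.44, -0.14, 0.13, 94.3] shift [-0.3931  0.4033  0.0283] turn [ 0.001   0.0007 -0.5335]
```

The tub is out at about (0.438, −0.060), which by the bin estimate is bin x ≈ −0.167. Next I'll turn the hand to push along the cradle axis and come down on the tub's right.

Emit:
jog_arm(
  plan=[
    {"x": 0, "y": 0.05, "z": 0, "wx": 0, "wy": 0, "wz": -0.039},
    {"x": -0.05, "y": 0.1, "z": 0, "wx": 0, "wy": 0, "wz": -0.078},
    {"x": -0.1, "y": 0.15, "z": 0, "wx": 0, "wy": 0, "wz": -0.117},
    {"x": -0.15, "y": 0.2, "z": 0, "wx": 0, "wy": 0, "wz": -0.156},
    {"x": -0.2, "y": 0.25, "z": 0, "wx": 0, "wy": 0, "wz": -0.195},
    {"x": -0.25, "y": 0.3, "z": 0, "wx": 0, "wy": 0, "wz": -0.234},
    {"x": -0.3, "y": 0.32, "z": 0, "wx": 0, "wy": 0, "wz": -0.273},
    {"x": -0.35, "y": 0.32, "z": 0, "wx": 0, "wy": 0, "wz": -0.312},
    {"x": -0.396, "y": 0.32, "z": 0, "wx": 0, "wy": 0, "wz": -0.351},
    {"x": -0.396, "y": 0.32, "z": 0, "wx": 0, "wy": 0, "wz": -0.39},
    {"x": -0.396, "y": 0.32, "z": 0, "wx": 0, "wy": 0, "wz": -0.429},
    {"x": -0.396, "y": 0.32, "z": 0, "wx": 0, "wy": 0, "wz": -0.468},
  ],
)

```text
t: 6.87
eef_pos: [0.4386, -0.1231, 0.1343]
tool_rot: [0.0, 0.75, 0.662, -0.002]
contact_force: [-0.4, -0.1, 0.8]
gripper_width: 0.591
```

```bash
python3 go.py 0.44 -0.123 0.13 91 0.44 -0.123 0.014 91
```

```text
t 6.87 pos [ 0.4386 -0.1231  0.1343] yaw 82.8605461902082 down [-0.0024 -0.0024 -1.    ] F [-0.4161 -0.1239  0.8162] w 0.5911415369707895 q7 [ 0.5279  0.2851 -0.4514  2.1298  0.1821  0.7644 -0.1645]
[0.44, -0.123, 0.13, 91.0] shift [0.0013 0.0069 0.0213] turn [-0.0007  0.0008 -0.0452]
[0.44, -0.123, 0.014, 91.0] shift [0.0028 0.0081 0.6013] turn [-0.0007  0.0008 -0.0452]
```

Emit:
jog_arm(
  plan=[
    {"x": 0.002, "y": 0.008, "z": 0.05, "wx": 0, "wy": 0, "wz": -0.03},
    {"x": 0.002, "y": 0.008, "z": 0.15, "wx": 0, "wy": 0, "wz": -0.045},
    {"x": 0.002, "y": 0.008, "z": 0.3, "wx": 0, "wy": 0, "wz": -0.045},
    {"x": 0.002, "y": 0.008, "z": 0.45, "wx": 0, "wy": 0, "wz": -0.045},
    {"x": 0.002, "y": 0.008, "z": 0.56, "wx": 0, "wy": 0, "wz": -0.045},
    {"x": 0.002, "y": 0.008, "z": 0.6, "wx": 0, "wy": 0, "wz": -0.045},
    {"x": 0.002, "y": 0.008, "z": 0.6, "wx": 0, "wy": 0, "wz": -0.045},
  ],
)

```text
t: 7.45
eef_pos: [0.4376, -0.1225, 0.0119]
tool_rot: [-0.003, 0.701, 0.713, -0.003]
contact_force: [-0.2, 0.1, -0.1]
gripper_width: 0.59
```

```bash
python3 tub.py; python3 go.py 0.445 0.03 0.014 91 0.45 0.128 0.014 94.3
```

```text
top [ 353  241   46   44 1573] c [ 0.4385 -0.0584  0.058 ]
 circle [ 0.4388 -0.0585] 0.0009331971572153535
side [365 173  39  27 859] c [ 0.4361 -0.0544  0.056 ]
 circle [ 0.4364 -0.0545] 0.003133901477856634
t 7.55 pos [ 0.4399 -0.123   0.0143] yaw 90.97648446769573 down [-0.0031 -0.0021 -1.    ] F [0.7946 1.0021 0.4966] w 0.5883232481167356 q7 [ 0.4436  0.5039 -0.3709  2.1965  0.3766  0.5034 -0.2016]
[0.445, 0.03, 0.014, 91.0] shift [ 0.7642  0.0385 -0.    ] turn [-0.001   0.0006 -0.0001]
[0.45, 0.128, 0.014, 94.3] shift [ 1.2537  0.0719 -0.0011] turn [-0.001   0.0006 -0.0185]
```

Emit:
jog_arm(
  plan=[
    {"x": 0.03, "y": 0, "z": 0, "wx": 0, "wy": 0, "wz": 0},
    {"x": 0.07, "y": 0, "z": 0, "wx": 0, "wy": 0, "wz": 0},
    {"x": 0.12, "y": 0.003, "z": 0, "wx": 0, "wy": 0, "wz": 0},
    {"x": 0.17, "y": 0.006, "z": 0, "wx": 0, "wy": 0, "wz": 0},
    {"x": 0.22, "y": 0.01, "z": 0, "wx": 0, "wy": 0, "wz": 0},
    {"x": 0.27, "y": 0.013, "z": 0, "wx": 0, "wy": 0, "wz": 0},
    {"x": 0.32, "y": 0.016, "z": 0, "wx": 0, "wy": 0, "wz": 0},
    {"x": 0.37, "y": 0.018, "z": 0, "wx": 0, "wy": 0, "wz": 0},
    {"x": 0.42, "y": 0.021, "z": 0, "wx": 0, "wy": 0, "wz": 0},
    {"x": 0.47, "y": 0.024, "z": 0, "wx": 0, "wy": 0, "wz": 0},
    {"x": 0.52, "y": 0.026, "z": 0, "wx": 0, "wy": 0, "wz": 0},
    {"x": 0.57, "y": 0.029, "z": 0, "wx": 0, "wy": 0, "wz": 0},
  ],
)

```text
t: 8.55
eef_pos: [0.4438, -0.0084, 0.0144]
tool_rot: [-0.0, 0.701, 0.713, -0.002]
contact_force: [-0.9, -4.5, 5.5]
gripper_width: 0.589
```

```bash
python3 tub.py; python3 go.py 0.45 0.128 0.014 94.3
```

```text
top [ 306  238   38   45 1018] c [0.4445 0.0511 0.058 ]
 circle [0.4426 0.0381] 0.008590416170921177
side [ 360  200   43   31 1080] c [0.4406 0.0477 0.056 ]
 circle [0.441  0.0475] 0.0022267701091151348
t 8.65 pos [ 0.4439 -0.0062  0.0143] yaw 91.16420808936807 down [-0.0024 -0.0008 -1.    ] F [ 1.0378  0.2616 -0.1692] w 0.5903677068980852 q7 [ 0.185   0.4907 -0.3712  2.2251  0.3755  0.4863 -0.4611]
[0.45, 0.128, 0.014, 94.3] shift [0.6702 0.044  0.0006] turn [-0.0008  0.0002 -0.0174]
```

Emit:
jog_arm(
  plan=[
    {"x": 0.04, "y": 0.002, "z": 0, "wx": 0, "wy": 0, "wz": -0.001},
    {"x": 0.09, "y": 0.005, "z": 0, "wx": 0, "wy": 0, "wz": -0.003},
    {"x": 0.15, "y": 0.01, "z": 0, "wx": 0, "wy": 0, "wz": -0.004},
    {"x": 0.21, "y": 0.014, "z": 0, "wx": 0, "wy": 0, "wz": -0.006},
    {"x": 0.27, "y": 0.018, "z": 0, "wx": 0, "wy": 0, "wz": -0.008},
    {"x": 0.33, "y": 0.022, "z": 0, "wx": 0, "wy": 0, "wz": -0.01},
    {"x": 0.39, "y": 0.026, "z": 0, "wx": 0, "wy": 0, "wz": -0.011},
    {"x": 0.45, "y": 0.03, "z": 0, "wx": 0, "wy": 0, "wz": -0.012},
    {"x": 0.51, "y": 0.034, "z": 0, "wx": 0, "wy": 0, "wz": -0.013},
    {"x": 0.57, "y": 0.038, "z": 0, "wx": 0, "wy": 0, "wz": -0.015},
    {"x": 0.62, "y": 0.042, "z": 0, "wx": 0, "wy": 0, "wz": -0.017},
    {"x": 0.66, "y": 0.044, "z": 0, "wx": 0, "wy": 0, "wz": -0.017},
  ],
)

```text
t: 9.65
eef_pos: [0.4499, 0.1277, 0.014]
tool_rot: [-0.001, 0.68, 0.733, -0.001]
contact_force: [-0.4, -2.0, -0.4]
gripper_width: 0.591
```

```bash
python3 tub.py; python3 go.py 0.4463 0.227 0.014 94.3
```

```text
top no yellow
side [ 354  243   49   40 1550] c [0.4439 0.1824 0.056 ]
 circle [0.4444 0.1819] 0.0017481491463397988
t 9.75 pos [0.4502 0.1283 0.0142] yaw 94.37417549607085 down [-0.0019  0.0009 -1.    ] F [-0.4828  0.8471 -0.6546] w 0.590068127428057 q7 [-0.0909  0.5179 -0.385   2.171   0.3818  0.5177 -0.6891]
[0.4463, 0.227, 0.014, 94.3] shift [0.4934 0.0183 0.0014] turn [-0.0006 -0.0003  0.0004]
```

Emit:
jog_arm(
  plan=[
    {"x": 0.04, "y": 0.003, "z": 0, "wx": 0, "wy": 0, "wz": 0},
    {"x": 0.08, "y": 0.006, "z": 0, "wx": 0, "wy": 0, "wz": 0},
    {"x": 0.12, "y": 0.01, "z": 0, "wx": 0, "wy": 0, "wz": 0},
    {"x": 0.16, "y": 0.014, "z": 0, "wx": 0, "wy": 0, "wz": 0},
    {"x": 0.2, "y": 0.018, "z": 0, "wx": 0, "wy": 0, "wz": 0},
    {"x": 0.24, "y": 0.018, "z": 0, "wx": 0, "wy": 0, "wz": 0},
    {"x": 0.28, "y": 0.018, "z": 0, "wx": 0, "wy": 0, "wz": 0},
    {"x": 0.32, "y": 0.018, "z": 0, "wx": 0, "wy": 0, "wz": 0},
    {"x": 0.36, "y": 0.018, "z": 0, "wx": 0, "wy": 0, "wz": 0},
    {"x": 0.4, "y": 0.018, "z": 0, "wx": 0, "wy": 0, "wz": 0},
    {"x": 0.43, "y": 0.018, "z": 0, "wx": 0, "wy": 0, "wz": 0},
    {"x": 0.45, "y": 0.018, "z": 0, "wx": 0, "wy": 0, "wz": 0},
  ],
)

```text
t: 10.75
eef_pos: [0.4468, 0.2194, 0.0144]
tool_rot: [-0.001, 0.679, 0.734, -0.0]
contact_force: [-0.1, -1.4, -1.1]
gripper_width: 0.587
```

```bash
python3 tub.py; python3 go.py 0.4463 0.227 0.014 94.3;cat > gap.py <<'E'
from h import *
import glob,os,sys
f=max(glob.glob("pics/side_*.png"),key=os.path.getmtime);im=cv2.imread(f)[200:400,280:460];k=3;im=cv2.resize(im,None,fx=k,fy=k,interpolation=cv2.INTER_CUBIC);cv2.imwrite("pics/gap_"+sys.argv[1]+".png",im);print(f)
E
python3 gap.py a
```

```text
top no yellow
side [ 353  280   54   48 2040] c [0.4405 0.2726 0.056 ]
 circle [0.441  0.2716] 0.0012579668288017134
t 10.85 pos [0.4469 0.2195 0.0144] yaw 94.43772696506315 down [-0.0015  0.0018 -1.    ] F [ 0.181  -0.7042  0.0178] w 0.5899238856956805 q7 [-0.268   0.5488 -0.3843  2.1041  0.3763  0.5539 -0.847 ]
[0.4463, 0.227, 0.014, 94.3] shift [ 0.0374 -0.0001  0.0021] turn [-0.0004 -0.0006  0.0008]
pics/side_10.80.png
```

View pics/gap_a.png

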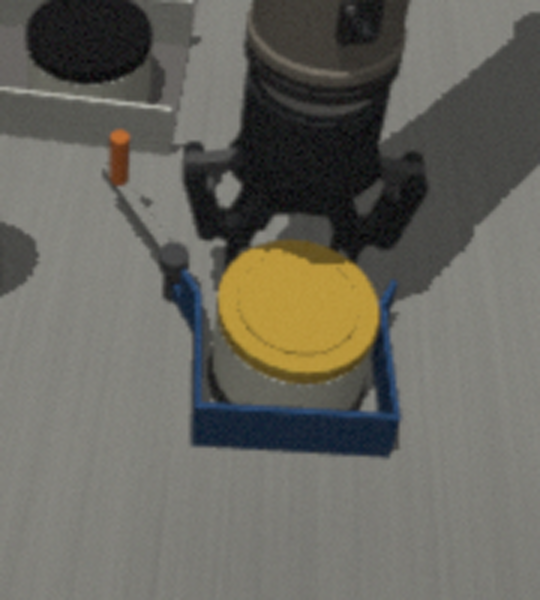

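Side crop: the tub is inside the cradle walls, just short of the back stop. The latch is still open, with the pin at crop (119,158). I'll creep the rest while watching the force.

Emit:
jog_arm(
  plan=[
    {"x": 0.005, "y": 0, "z": 0, "wx": 0, "wy": 0, "wz": 0},
    {"x": 0.01, "y": 0, "z": 0, "wx": 0, "wy": 0, "wz": 0},
    {"x": 0.015, "y": 0, "z": 0, "wx": 0, "wy": 0, "wz": 0},
    {"x": 0.02, "y": 0, "z": 0, "wx": 0, "wy": 0, "wz": 0},
    {"x": 0.022, "y": 0, "z": 0, "wx": 0, "wy": 0, "wz": 0},
  ],
)

```text
t: 11.27
eef_pos: [0.4467, 0.2236, 0.0144]
tool_rot: [-0.001, 0.679, 0.734, 0.0]
contact_force: [-0.1, -0.9, -0.3]
gripper_width: 0.591
```

Emit:
jog_arm(
  plan=[
    {"x": 0.005, "y": 0, "z": 0, "wx": 0, "wy": 0, "wz": 0},
    {"x": 0.01, "y": 0, "z": 0, "wx": 0, "wy": 0, "wz": 0},
    {"x": 0.01, "y": 0, "z": 0, "wx": 0, "wy": 0, "wz": 0},
  ],
)

```text
t: 11.52
eef_pos: [0.4466, 0.2258, 0.0144]
tool_rot: [-0.001, 0.679, 0.734, 0.0]
contact_force: [-0.7, -2.0, -0.8]
gripper_width: 0.591
```

Emit:
jog_arm(
  plan=[
    {"x": 0.005, "y": 0, "z": 0, "wx": 0, "wy": 0, "wz": 0},
    {"x": 0.01, "y": 0, "z": 0, "wx": 0, "wy": 0, "wz": 0},
    {"x": 0.01, "y": 0, "z": 0, "wx": 0, "wy": 0, "wz": 0},
  ],
)

```text
t: 11.77
eef_pos: [0.4463, 0.2283, 0.0145]
tool_rot: [-0.001, 0.679, 0.734, 0.0]
contact_force: [-1.0, -0.9, -1.4]
gripper_width: 0.589
```

```bash
python3 tub.py; python3 go.py
```

```text
top no yellow
side [ 353  284   54   48 2095] c [0.4402 0.2807 0.056 ]
 circle [0.4407 0.2797] 0.0012678469523754832
t 11.87 pos [0.4464 0.2282 0.0145] yaw 94.42941949977353 down [-0.0013  0.0022 -1.    ] F [ 0.1097 -1.1193 -0.5362] w 0.5868975434489693 q7 [-0.2837  0.5523 -0.3843  2.0966  0.3758  0.5576 -0.861 ]
```

Emit:
jog_arm(
  plan=[
    {"x": 0.005, "y": 0, "z": 0, "wx": 0, "wy": 0, "wz": 0},
    {"x": 0.01, "y": 0, "z": 0, "wx": 0, "wy": 0, "wz": 0},
    {"x": 0.01, "y": 0, "z": 0, "wx": 0, "wy": 0, "wz": 0},
  ],
)

```text
t: 12.12
eef_pos: [0.4462, 0.2294, 0.0144]
tool_rot: [-0.001, 0.679, 0.734, -0.0]
contact_force: [-0.3, -5.1, 1.3]
gripper_width: 0.592
```

Emit:
jog_arm(
  plan=[
    {"x": 0.005, "y": 0, "z": 0, "wx": 0, "wy": 0, "wz": 0},
    {"x": 0.01, "y": 0, "z": 0, "wx": 0, "wy": 0, "wz": 0},
    {"x": 0.01, "y": 0, "z": 0, "wx": 0, "wy": 0, "wz": 0},
  ],
)

```text
t: 12.37
eef_pos: [0.4462, 0.2294, 0.0143]
tool_rot: [-0.0, 0.68, 0.733, -0.002]
contact_force: [1.5, -7.4, 4.1]
gripper_width: 0.589
```

```bash
python3 tub.py; python3 go.py
```

```text
top no yellow
side [ 353  284   54   49 2106] c [0.4401 0.2817 0.056 ]
 circle [0.4405 0.2805] 0.0013488886329068755
t 12.47 pos [0.4462 0.2295 0.0144] yaw 94.32142453899955 down [-0.002  -0.0019 -1.    ] F [ 0.7012 -8.457   3.6462] w 0.5916449070726368 q7 [-0.2904  0.5534 -0.3816  2.0939  0.3768  0.5622 -0.8675]
```

The hand stalls at y ≈ 0.2294 with the force rising to about 8 N, so the tub is against the back stop. This agrees with the fitted cradle position. I'll back off, lift, close the fingers and go for the latch.

Emit:
jog_arm(
  plan=[
    {"x": -0.05, "y": 0, "z": 0, "wx": 0, "wy": 0, "wz": 0},
    {"x": -0.12, "y": 0, "z": 0, "wx": 0, "wy": 0, "wz": 0},
    {"x": -0.12, "y": 0, "z": -0.2, "wx": 0, "wy": 0, "wz": 0},
    {"x": -0.12, "y": 0, "z": -0.4, "wx": 0, "wy": 0, "wz": 0},
    {"x": -0.12, "y": 0, "z": -0.6, "wx": 0, "wy": 0, "wz": 0},
    {"x": -0.12, "y": 0, "z": -0.6, "wx": 0, "wy": 0, "wz": 0},
  ],
)

```text
t: 12.97
eef_pos: [0.4522, 0.2089, 0.1414]
tool_rot: [0.002, 0.68, 0.733, 0.005]
contact_force: [0.9, 0.9, 0.5]
gripper_width: 0.592
```

Emit:
jog_arm(
  plan=[
    {"x": 0, "y": 0, "z": 0, "wx": 0, "wy": 0, "wz": -0.039},
    {"x": 0, "y": 0, "z": 0, "wx": 0, "wy": 0, "wz": -0.078},
    {"x": 0, "y": 0, "z": 0, "wx": 0, "wy": 0, "wz": -0.117},
    {"x": 0, "y": 0, "z": 0, "wx": 0, "wy": 0, "wz": -0.156},
    {"x": 0, "y": 0, "z": 0, "wx": 0, "wy": 0, "wz": -0.195},
    {"x": 0, "y": 0, "z": 0, "wx": 0, "wy": 0, "wz": -0.234},
    {"x": 0, "y": 0, "z": 0, "wx": 0, "wy": 0, "wz": -0.273},
    {"x": 0, "y": 0, "z": 0, "wx": 0, "wy": 0, "wz": -0.312},
    {"x": 0, "y": 0, "z": 0, "wx": 0, "wy": 0, "wz": -0.351},
    {"x": 0, "y": 0, "z": 0, "wx": 0, "wy": 0, "wz": -0.39},
    {"x": 0, "y": 0, "z": 0, "wx": 0, "wy": 0, "wz": -0.429},
    {"x": 0, "y": 0, "z": 0, "wx": 0, "wy": 0, "wz": -0.468},
  ],
  hand=-1,
)

```text
t: 13.97
eef_pos: [0.4522, 0.2094, 0.1415]
tool_rot: [0.005, 0.009, 1.0, 0.003]
contact_force: [-0.4, 0.6, 0.3]
gripper_width: 0.001
```

```bash
python3 tub.py; python3 go.py 0.579 0.192 0.125 217;  python3 - <<'E'
from h import *
for cam in("top","side"):
    cams.read_camera(cam)
    for n,z in(("latch_pin",.079),("latch_hinge",.034)):
        for r in finder.place_of(cam,n)[:1]:print(cam,n,r["location"],r["confidence"],ray(cam,r["location"],z))
    im=cams.read_camera(cam)[:,:,::-1];h=cv2.cvtColor(im.copy(),cv2.COLOR_BGR2HSV);m=((h[:,:,0]>3)&(h[:,:,0]<18)&(h[:,:,1]>110)).astype(np.uint8)
    a,b,c,d=(240,180,285,225) if cam=="top" else (300,225,340,275)
    M=np.zeros_like(m);M[b:d,a:c]=m[b:d,a:c];v,u=np.nonzero(M);print(cam,len(u),len(u) and ray(cam,(u.mean(),v.mean()),.068 if cam=="top" else .059))
E
```

```text
top no yellow
side [ 353  284   54   49 2100] c [0.4399 0.2818 0.056 ]
 circle [0.4404 0.2807] 0.0013341553668066953
t 14.07 pos [0.4522 0.2092 0.1413] yaw 178.67652444615092 down [ 0.0091  0.0059 -0.9999] F [-0.0973  0.1292  0.4661] w -0.003257258050361279 q7 [ 0.1103  0.4107 -0.8098  2.0232  0.3944  0.855   0.6283]
[0.579, 0.192, 0.125, 217.0] shift [-0.635  -0.0717  0.087 ] turn [ 0.0009  0.0034 -0.2129]
top latch_pin [257.8, 204.0] 0.66 [0.55247632 0.17893095 0.079     ]
top latch_hinge [233.8, 219.4] 0.6 [0.52351035 0.23393868 0.034     ]
top 31 [0.55683171 0.17620313 0.068     ]
side latch_pin [322.4, 243.8] 0.78 [0.54949507 0.17150973 0.079     ]
side latch_hinge [337.3, 285.7] 0.66 [0.51423217 0.22881486 0.034     ]
side 103 [0.5548468  0.17334435 0.059     ]
```

Emit:
jog_arm(
  plan=[
    {"x": -0.1, "y": -0.01, "z": 0, "wx": 0, "wy": 0, "wz": -0.035},
    {"x": -0.2, "y": -0.02, "z": 0, "wx": 0, "wy": 0, "wz": -0.07},
    {"x": -0.3, "y": -0.035, "z": 0, "wx": 0, "wy": 0, "wz": -0.105},
    {"x": -0.4, "y": -0.05, "z": 0, "wx": 0, "wy": 0, "wz": -0.14},
    {"x": -0.5, "y": -0.06, "z": 0.04, "wx": 0, "wy": 0, "wz": -0.175},
    {"x": -0.6, "y": -0.07, "z": 0.08, "wx": 0, "wy": 0.003, "wz": -0.21},
    {"x": -0.635, "y": -0.072, "z": 0.087, "wx": 0, "wy": 0.003, "wz": -0.213},
    {"x": -0.635, "y": -0.072, "z": 0.087, "wx": 0, "wy": 0.003, "wz": -0.213},
    {"x": -0.635, "y": -0.072, "z": 0.087, "wx": 0, "wy": 0.003, "wz": -0.213},
  ],
)

```text
t: 15.22
eef_pos: [0.5781, 0.1919, 0.125]
tool_rot: [0.0, -0.315, 0.949, 0.001]
contact_force: [-1.0, -0.0, 0.1]
gripper_width: 0.004
```

```bash
python3 go.py 0.579 0.192 0.05 217; python3 tub.py
python3 - <<'E'
from h import *
import glob,os
f=max(glob.glob("pics/top_*.png"),key=os.path.getmtime);im=cv2.imread(f)[130:310,170:330];cv2.imwrite("pics/l1.png",cv2.resize(im,None,fx=3,fy=3,interpolation=cv2.INTER_CUBIC))
E
```

```text
t 15.22 pos [0.5781 0.1919 0.125 ] yaw -143.2494294341429 down [-0.0006  0.0021 -1.    ] F [-0.9516 -0.0159  0.1317] w 0.004412968411600111 q7 [ 0.202   0.6451 -0.8703  1.7681  0.574   1.003   1.3213]
[0.579, 0.192, 0.05, 217.0] shift [-0.0034 -0.003   0.3748] turn [ 0.0006  0.0003 -0.0014]
top [ 186  237   46   45 1650] c [0.4423 0.2767 0.058 ]
 circle [0.4426 0.2767] 0.0007051257209535101
side [ 353  284   54   49 2098] c [0.44  0.282 0.056]
 circle [0.4405 0.2809] 0.0012238891754816743
```

View pics/l1.png

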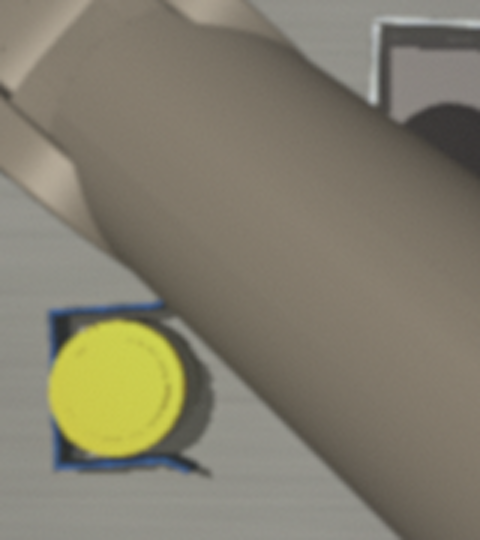

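Top crop: the yellow tub at (117,388) is seated centrally against the back stop. Lowering beside the pin, on its outer side.

Emit:
jog_arm(
  plan=[
    {"x": -0.003, "y": -0.003, "z": 0.12, "wx": 0, "wy": 0, "wz": 0},
    {"x": -0.003, "y": -0.003, "z": 0.25, "wx": 0, "wy": 0, "wz": 0},
    {"x": -0.003, "y": -0.003, "z": 0.34, "wx": 0, "wy": 0, "wz": 0},
    {"x": -0.003, "y": -0.003, "z": 0.375, "wx": 0, "wy": 0, "wz": 0},
    {"x": -0.003, "y": -0.003, "z": 0.375, "wx": 0, "wy": 0, "wz": 0},
    {"x": -0.003, "y": -0.003, "z": 0.375, "wx": 0, "wy": 0, "wz": 0},
  ],
)

```text
t: 15.82
eef_pos: [0.5784, 0.1928, 0.0515]
tool_rot: [0.001, -0.316, 0.949, 0.001]
contact_force: [0.3, 0.5, 0.5]
gripper_width: 0.0
```

```bash
cat > arc.py <<'E'
import sys
from h import *
np.set_printoptions(precision=3,suppress=True)
o=st();Rm=R.from_quat(np.roll(o["tool_rot"],-1));H=np.array([.514,.2305]);d=float(sys.argv[1])
print("t",round(o["t"],2),o["eef_pos"],o["contact_force"])
for f in np.linspace(*[float(v) for v in sys.argv[2:4]],12):
    a=np.radians(f);P=H+.068*np.array([np.cos(a),np.sin(a)])-d*np.array([np.sin(a),-np.cos(a)]);y=a-np.pi/2
    T=R.from_matrix(np.array([[np.cos(y),np.sin(y),0],[np.sin(y),-np.cos(y),0],[0,0,-1.]]))
    print(round(f,1),P,Rm.inv().apply(np.r_[P,.05]-o["eef_pos"])/.2,(Rm.inv()*T).as_rotvec()/np.pi)
E
python3 arc.py 0.017 -54 -98
```

```text
t 15.82 [0.578 0.193 0.052] [0.343 0.485 0.47 ]
-54.0 [0.568 0.185] [0.065 0.003 0.007] [0.    0.001 0.005]
-58.0 [0.564 0.182] [ 0.089 -0.002  0.007] [0.    0.001 0.027]
-62.0 [0.561 0.178] [ 0.113 -0.005  0.007] [0.    0.001 0.049]
-66.0 [0.557 0.175] [ 0.138 -0.006  0.007] [0.    0.001 0.072]
-70.0 [0.553 0.172] [ 0.162 -0.006  0.007] [0.    0.001 0.094]
-74.0 [0.549 0.17 ] [ 0.186 -0.004  0.007] [0.    0.001 0.116]
-78.0 [0.545 0.168] [ 0.211 -0.     0.007] [0.    0.001 0.138]
-82.0 [0.54  0.166] [0.235 0.005 0.007] [0.    0.001 0.161]
-86.0 [0.536 0.164] [0.258 0.012 0.007] [0.    0.001 0.183]
-90.0 [0.531 0.163] [0.281 0.021 0.007] [0.    0.001 0.205]
-94.0 [0.526 0.161] [0.303 0.031 0.007] [0.001 0.    0.227]
-98.0 [0.521 0.161] [0.324 0.043 0.007] [0.001 0.    0.249]
```

Emit:
jog_arm(
  plan=[
    {"x": 0.065, "y": 0.003, "z": 0.007, "wx": 0, "wy": 0, "wz": 0.005},
    {"x": 0.089, "y": -0.002, "z": 0.007, "wx": 0, "wy": 0, "wz": 0.027},
    {"x": 0.113, "y": -0.005, "z": 0.007, "wx": 0, "wy": 0, "wz": 0.049},
    {"x": 0.138, "y": -0.006, "z": 0.007, "wx": 0, "wy": 0, "wz": 0.072},
    {"x": 0.162, "y": -0.006, "z": 0.007, "wx": 0, "wy": 0, "wz": 0.094},
    {"x": 0.186, "y": -0.004, "z": 0.007, "wx": 0, "wy": 0, "wz": 0.116},
    {"x": 0.211, "y": 0, "z": 0.007, "wx": 0, "wy": 0, "wz": 0.138},
    {"x": 0.235, "y": 0.005, "z": 0.007, "wx": 0, "wy": 0, "wz": 0.161},
    {"x": 0.258, "y": 0.012, "z": 0.007, "wx": 0, "wy": 0, "wz": 0.183},
    {"x": 0.281, "y": 0.021, "z": 0.007, "wx": 0, "wy": 0, "wz": 0.205},
    {"x": 0.303, "y": 0.031, "z": 0.007, "wx": 0, "wy": 0, "wz": 0.227},
    {"x": 0.324, "y": 0.043, "z": 0.007, "wx": 0, "wy": 0, "wz": 0.249},
  ],
)

```text
t: 16.82
eef_pos: [0.5226, 0.1618, 0.0521]
tool_rot: [0.002, 0.071, 0.997, 0.002]
contact_force: [-0.7, 0.2, 0.2]
gripper_width: -0.002
```

```bash
python3 arc.py 0.017 -101 -145
python3 - <<'E'
from h import *
im=snap("side","s_l2")[200:400,280:460];cv2.imwrite("pics/l2.png",cv2.resize(im,None,fx=3,fy=3,interpolation=cv2.INTER_CUBIC))
h=cv2.cvtColor(im,cv2.COLOR_BGR2HSV);m=(h[:,:,0]>3)&(h[:,:,0]<18)&(h[:,:,1]>110);m[90:]&=False;v,u=np.nonzero(m);print(len(u),u.min(),u.max(),v.min(),v.max(),ray("side",(u.mean()+280,v.mean()+200),.059))
E
```

```text
t 16.82 [0.523 0.162 0.052] [-0.702  0.243  0.212]
-101.0 [0.518 0.161] [ 0.023 -0.01   0.01 ] [0.001 0.001 0.016]
-105.0 [0.513 0.16 ] [ 0.047 -0.014  0.01 ] [0.001 0.001 0.038]
-109.0 [0.508 0.161] [ 0.072 -0.016  0.01 ] [0.001 0.001 0.06 ]
-113.0 [0.503 0.161] [ 0.096 -0.016  0.01 ] [0.001 0.001 0.083]
-117.0 [0.498 0.162] [ 0.121 -0.015  0.01 ] [0.002 0.001 0.105]
-121.0 [0.494 0.163] [ 0.145 -0.012  0.01 ] [0.002 0.001 0.127]
-125.0 [0.489 0.165] [ 0.169 -0.008  0.01 ] [0.002 0.001 0.149]
-129.0 [0.484 0.167] [ 0.193 -0.001  0.01 ] [0.002 0.001 0.172]
-133.0 [0.48  0.169] [0.216 0.006 0.01 ] [0.002 0.001 0.194]
-137.0 [0.476 0.172] [0.238 0.016 0.01 ] [0.002 0.001 0.216]
-141.0 [0.472 0.174] [0.26  0.027 0.01 ] [0.002 0.001 0.238]
-145.0 [0.468 0.178] [0.281 0.04  0.01 ] [0.002 0.001 0.26 ]
106 64 70 42 59 [0.50374296 0.16239194 0.059     ]
```

View pics/l2.png

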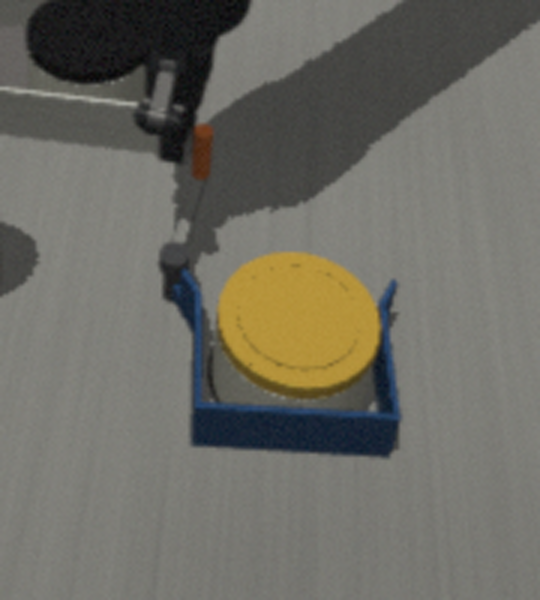

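The latch is turning: the pin is at crop (203,150) with the finger just behind it, and the tub hasn't moved. Carrying on round the arc.

Emit:
jog_arm(
  plan=[
    {"x": 0.023, "y": -0.01, "z": 0.008, "wx": 0, "wy": 0, "wz": 0.016},
    {"x": 0.047, "y": -0.014, "z": 0.008, "wx": 0, "wy": 0, "wz": 0.038},
    {"x": 0.072, "y": -0.016, "z": 0.008, "wx": 0, "wy": 0, "wz": 0.06},
    {"x": 0.096, "y": -0.016, "z": 0.008, "wx": 0, "wy": 0, "wz": 0.083},
    {"x": 0.121, "y": -0.015, "z": 0.008, "wx": 0, "wy": 0, "wz": 0.105},
    {"x": 0.145, "y": -0.012, "z": 0.008, "wx": 0, "wy": 0, "wz": 0.127},
    {"x": 0.169, "y": -0.008, "z": 0.008, "wx": 0, "wy": 0, "wz": 0.149},
    {"x": 0.193, "y": -0.001, "z": 0.008, "wx": 0, "wy": 0, "wz": 0.172},
    {"x": 0.216, "y": 0.006, "z": 0.008, "wx": 0, "wy": 0, "wz": 0.194},
    {"x": 0.238, "y": 0.016, "z": 0.008, "wx": 0, "wy": 0, "wz": 0.216},
    {"x": 0.26, "y": 0.027, "z": 0.008, "wx": 0, "wy": 0, "wz": 0.238},
    {"x": 0.281, "y": 0.04, "z": 0.008, "wx": 0, "wy": 0, "wz": 0.26},
  ],
)

```text
t: 17.87
eef_pos: [0.4679, 0.1788, 0.0518]
tool_rot: [0.002, 0.463, 0.886, 0.003]
contact_force: [-0.1, -0.7, -0.2]
gripper_width: -0.0
```

```bash
python3 arc.py 0.017 -148 -176
```

```text
t 17.87 [0.468 0.179 0.052] [-0.147 -0.724 -0.173]
-148.0 [0.465 0.18 ] [ 0.013 -0.007  0.009] [0.002 0.    0.016]
-150.5 [0.463 0.182] [ 0.028 -0.01   0.009] [ 0.002 -0.     0.03 ]
-153.1 [0.461 0.185] [ 0.043 -0.012  0.009] [ 0.002 -0.     0.044]
-155.6 [0.459 0.187] [ 0.059 -0.013  0.009] [ 0.002 -0.     0.058]
-158.2 [0.457 0.189] [ 0.074 -0.014  0.009] [ 0.002 -0.     0.072]
-160.7 [0.455 0.192] [ 0.09  -0.014  0.009] [ 0.002 -0.     0.086]
-163.3 [0.454 0.195] [ 0.106 -0.013  0.009] [ 0.002 -0.     0.1  ]
-165.8 [0.452 0.197] [ 0.121 -0.011  0.009] [ 0.002 -0.     0.115]
-168.4 [0.451 0.2  ] [ 0.136 -0.009  0.009] [ 0.002 -0.     0.129]
-170.9 [0.45  0.203] [ 0.152 -0.007  0.009] [ 0.002 -0.     0.143]
-173.5 [0.448 0.206] [ 0.167 -0.003  0.009] [ 0.002 -0.001  0.157]
-176.0 [0.447 0.209] [0.182 0.001 0.009] [ 0.002 -0.001  0.171]
```

Emit:
jog_arm(
  plan=[
    {"x": 0.013, "y": -0.007, "z": 0.008, "wx": 0, "wy": 0, "wz": 0.016},
    {"x": 0.028, "y": -0.01, "z": 0.008, "wx": 0, "wy": 0, "wz": 0.03},
    {"x": 0.043, "y": -0.012, "z": 0.008, "wx": 0, "wy": 0, "wz": 0.044},
    {"x": 0.059, "y": -0.013, "z": 0.008, "wx": 0, "wy": 0, "wz": 0.058},
    {"x": 0.074, "y": -0.014, "z": 0.008, "wx": 0, "wy": 0, "wz": 0.072},
    {"x": 0.09, "y": -0.014, "z": 0.008, "wx": 0, "wy": 0, "wz": 0.086},
    {"x": 0.106, "y": -0.013, "z": 0.008, "wx": 0, "wy": 0, "wz": 0.1},
    {"x": 0.121, "y": -0.011, "z": 0.008, "wx": 0, "wy": 0, "wz": 0.115},
    {"x": 0.136, "y": -0.009, "z": 0.008, "wx": 0, "wy": 0, "wz": 0.129},
    {"x": 0.152, "y": -0.007, "z": 0.008, "wx": 0, "wy": 0, "wz": 0.143},
    {"x": 0.167, "y": -0.003, "z": 0.008, "wx": 0, "wy": 0, "wz": 0.157},
    {"x": 0.178, "y": 0, "z": 0.008, "wx": 0, "wy": 0, "wz": 0.171},
  ],
)

```text
t: 18.87
eef_pos: [0.4484, 0.2079, 0.0515]
tool_rot: [0.002, 0.682, 0.731, 0.004]
contact_force: [2.1, -7.8, 3.8]
gripper_width: 0.002
```

Emit:
jog_arm(
  plan=[
    {"x": 0.005, "y": 0, "z": 0, "wx": 0, "wy": 0, "wz": 0},
    {"x": 0.01, "y": 0, "z": 0, "wx": 0, "wy": 0, "wz": 0},
    {"x": 0.01, "y": 0, "z": 0, "wx": 0, "wy": 0, "wz": 0},
  ],
)

```text
t: 19.12
eef_pos: [0.4484, 0.2078, 0.0522]
tool_rot: [0.003, 0.682, 0.731, 0.003]
contact_force: [0.1, -7.5, 0.2]
gripper_width: -0.001
```

```bash
python3 arc.py 0.017 -176 -178 | head -2
python3 - <<'E'
from h import *
im=snap("side","s_l3")[200:400,280:460];cv2.imwrite("pics/l3.png",cv2.resize(im,None,fx=3,fy=3,interpolation=cv2.INTER_CUBIC))
E
```

```text
t 19.12 [0.448 0.208 0.052] [ 0.103 -7.455  0.191]
-176.0 [0.447 0.209] [ 0.005 -0.005  0.011] [ 0.003 -0.     0.   ]
```

View pics/l3.png

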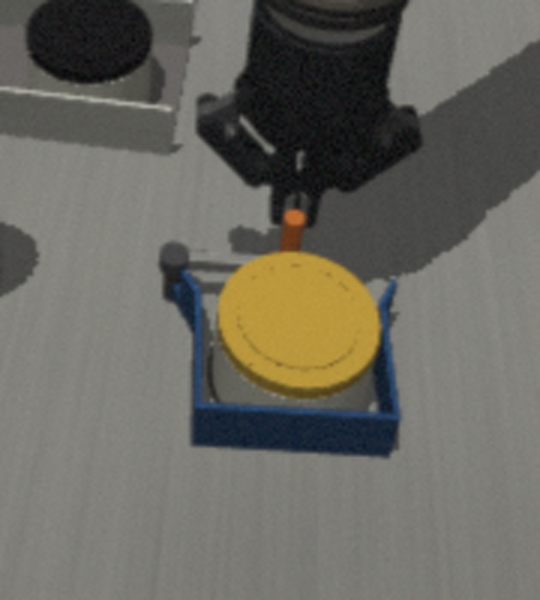

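The hand stalls at y = 0.208, where the shut position should be, at about 7.5 N. The arm lies across the mouth with the pin at crop (293,230). I'll retreat and verify.

Emit:
jog_arm(
  plan=[
    {"x": -0.05, "y": 0, "z": 0, "wx": 0, "wy": 0, "wz": 0},
    {"x": -0.15, "y": 0, "z": 0, "wx": 0, "wy": 0, "wz": 0},
    {"x": -0.25, "y": 0, "z": -0.1, "wx": 0, "wy": 0, "wz": 0},
    {"x": -0.4, "y": 0, "z": -0.3, "wx": 0, "wy": 0, "wz": 0},
    {"x": -0.6, "y": 0, "z": -0.5, "wx": 0, "wy": 0, "wz": 0},
    {"x": -0.8, "y": 0, "z": -0.5, "wx": 0, "wy": 0, "wz": 0},
    {"x": -1, "y": 0, "z": -0.5, "wx": 0, "wy": 0, "wz": 0},
    {"x": -1, "y": 0, "z": -0.5, "wx": 0, "wy": 0, "wz": 0},
    {"x": -1, "y": 0, "z": -0.5, "wx": 0, "wy": 0, "wz": 0},
    {"x": -1, "y": 0, "z": -0.5, "wx": 0, "wy": 0, "wz": 0},
  ],
)

```text
t: 20.0
eef_pos: [0.4621, 0.0076, 0.1532]
tool_rot: [0.003, 0.682, 0.731, 0.004]
contact_force: [0.1, 1.1, -0.3]
gripper_width: 0.0
```

```bash
python3 go.py; python3 tub.py
python3 - <<'E'
from h import *
import glob,os
np.set_printoptions(precision=4,suppress=True)
H=np.array([.514,.2305])
for cam,box,z in(("top",(200,215,262,285),.068),("side",(340,250,400,300),.059)):
    f=max(glob.glob(f"pics/{cam}_*.png"),key=os.path.getmtime);im=cv2.imread(f);h=cv2.cvtColor(im,cv2.COLOR_BGR2HSV)
    m=(h[:,:,0]>3)&(h[:,:,0]<17)&(h[:,:,1]>110);k=np.zeros_like(m);k[box[1]:box[3],box[0]:box[2]]=1;v,u=np.nonzero(m&k)
    if len(u): p=ray(cam,(u.mean(),v.mean()),z)[:2];print(cam,len(u),u.mean(),v.mean(),p,"theta",np.arctan2(*(p-H)[::-1])+np.radians(175.7))
for cam,b in (("top",(180,125,480,305)),):
    f=max(glob.glob(f"pics/{cam}_*.png"),key=os.path.getmtime);im=cv2.imread(f)[b[1]:b[3],b[0]:b[2]];cv2.imwrite("pics/fin.png",cv2.resize(im,None,fx=2.6,fy=2.6,interpolation=cv2.INTER_CUBIC))
E
```

```text
t 20.0 pos [0.4621 0.0076 0.1532] yaw 93.93808422642077 down [ 0.0102  0.001  -0.9999] F [ 0.1093  1.0983 -0.3161] w 1.0439966062260412e-05 q7 [ 0.1388  0.2453 -0.3303  2.1145  0.1126  0.7875 -0.1923]
top [ 186  237   46   45 1649] c [0.4423 0.2767 0.058 ]
 circle [0.4426 0.2766] 0.0007218219503647154
side [ 353  284   54   49 2101] c [0.4401 0.2819 0.056 ]
 circle [0.4406 0.2808] 0.001226084284516312
top 21 234.95238095238096 256.57142857142856 [0.4481 0.2228] theta 0.04147291961111632
side 84 377.1547619047619 276.5595238095238 [0.4451 0.2183] theta 0.09974650119313377
```

View pics/fin.png

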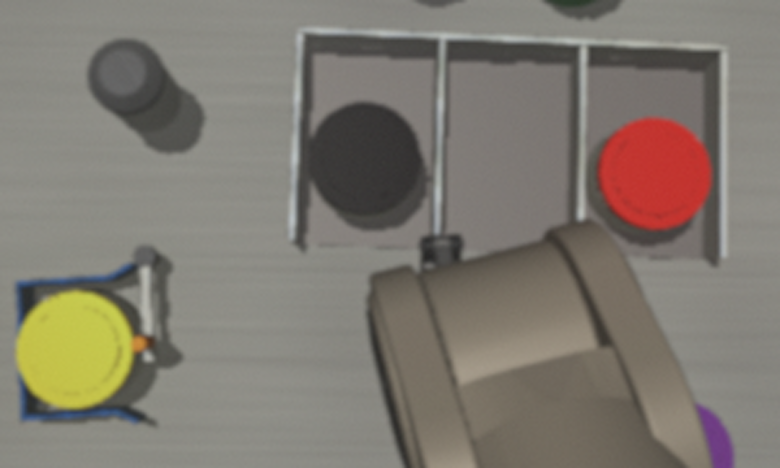

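Top: the tub is home at (75,350). The latch arm lies across the mouth with its pin at (139,343), touching the rim of the lid as seen from above. The black and red tubs and the shaker stand as before, and the hand is clear. Handing in.

```bash
python3 -c "
from h import *
print(bot.hand_in(), st()['t'])"
```

```text
the job is handed in; nothing more can be done
the job is handed in; nothing more can be done
```

I drew the yellow-lidded tub out of the middle bay with two half-open fingers behind it. I then slid it along the counter and pushed it into the blue cradle. The hand stalled on the back stop at about 8 N. With the closed fingers I swung the latch round its arc until it met a hard stop at about 7.5 N, then withdrew and handed in at about t = 20 s. No verdict was reported.

**Tub:** after I withdrew, it was at (0.4425, 0.277) in the top view and (0.441, 0.281) in the side view. The fitted cradle home is about (0.4425, 0.278), so it is within about 4 mm of home.

**Latch:** it looks shut in both views. The two angle estimates disagree: 0.04 rad from the top view and 0.10 rad from the side view, against a limit of 0.12. I think the side value reads high because the lid hides part of the pin. The stall came where the shut position should be, within 1 mm, so I trust the lower figure more.

**Other objects:** by eye, the black tub, the red tub and the shaker stand where they started; I didn't measure them again. The robot was touching nothing at hand-in.

**Errors on the way:** one early move was refused because I left out keys and sent it while a script was running. It did not affect the run. The cameras disagreed with each other by 2 to 5 mm throughout.

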